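# Park the exhibit engine just over compression and pin it

## Robot

A 7-joint arm with a two-finger parallel gripper is mounted at the origin on the work surface. World frame = base frame: x ahead of the robot, y to its left, z up, the work surface at z = 0. Lengths are in mm, angles in rad, forces in N, time in s.
With the tool pointing down it reaches from about 400 to 900 mm from the base axis. Payload 5.6 kg.
Tool frame: the origin (TCP) lies midway between the tips of the shut fingers; the grasp point (between the pads) lies 19 mm behind it (robot.tcp_to_grasp is the distance from the TCP to the grasp point, in mm); z points along the fingers, x is the direction in which the jaws open and shut, and the axes are right-handed (so a half turn about z gives the same grasp; the last joint's range is limited). The gripper opens to 92 mm and grips with 3 to 60 N. Pads are 20 mm wide; open, the fingers measure 128 mm over their backs; the gripper's body (75 mm by 189 mm) begins 69 mm behind the grasp point.
Start: joints at [1.215, 0.468, -0.012, 1.603, 0.006, 1.071, -0.056], TCP at [199.978, -618.481, 192.892] pointing down, gripper open.
Joint ranges: [-2.53, 2.53], [-0.31, 2.02], [-1.57, 1.55], [0.28, 2.44], [-1.29, 4.43], [0.15, 1.84], [-2.92, 2.92]. Speed limits (rad/s): [2.57, 2.57, 3.14, 3.14, 3.14, 3.14, 3.14].

## Interface

Orientations are given as a unit quaternion [x, y, z, w].
In Python, from plant import status, viewer, sign_off, robot gives the robot as it stands.
- The arm moves only by the tool carry_out, never from a script. Its argument "moves" is a list of rows, each a list of 5 numbers: the opening in per cent of the stroke, from 0 (shut) to 100 (fully open), then the shift along the tool's x, y, z in units of 0.5 m (1.0 is 0.5 m), then the turn about the tool's z in units of 60 degrees (1.0 is 60 degrees). A call has 1 to 8 rows; each row is the pose to reach, as a shift and turn from the pose commanded when the call began, along the tool's axes at that moment; what a row does not reach only later rows make up. A row lasts 1/10 s, in which the tool goes at most 50 mm and 8.59 degrees, less where a joint would pass 70% of its speed; a pose out of reach is approached as far as the arm can. A call with a number of a shift or a turn outside -1 to 1 is refused whole. A call with a gripper value outside its range is refused whole. The fingers move at their own pace and stop on an object; "newtons" is the grip in N (left out, the last holds). Time passes only in rows, so rows that repeat a pose let the fingers close. It gives the time, the measured TCP pose, the force and the opening at its end, in the units of the state.
- status.sense(): the state, without advancing time (a new reading comes with each control period).
- viewer.snapshot(name): name is "scene" or "top" or "wrist"; returns a dict with "pixels" (400x640x3 uint8, red, green, blue), "intrinsics" (3x3 intrinsics, pixels), "distortion" ([k1, k2, p1, p2, k3] as OpenCV has them; the pictures are not rectified), "pose" (4x4, takes a point from camera to world coordinates); the wrist camera has in their place "tool_from_camera" (4x4, takes a point from camera to tool coordinates, whose origin is the TCP and whose axes are the tool frame's). Camera axes: x right, y up, looking along -z (the intrinsics and any distortion apply to the point x, -y, -z); pixel columns grow to the right and rows downward; lengths in mm; the calibration is good to about 2 mm. A picture is of the moment at which its call begins: read the wrist's pose just before it. There is no depth.
- sign_off(): hands the job in, once; it reports no verdict.
The state is a dict: "time_s": time; "q": joint angles; "joint_vel": joint speeds; "effort": joint torques, N m; "tool_pos": TCP position; "tcp_rot": TCP orientation; "contact_force": force on the tool from outside, world axes, zero at the start; "ft_torque": the same for the moment, N m; "width": finger opening in mm.
Only numpy, scipy, OpenCV 4.12 (cv2) and the standard library are available. Lean on these libraries where they do the work, as an engineer would, in place of code of your own. Each camera call takes 0.05 s, during which the arm holds its last target.

## Task

Gently turn the engine's handwheel clockwise by its grip until you have felt the compression come up, peak and die away, stop just past it where the wheel first goes light, and let go. With the wheel standing still, take the locking pin from its wooden block and put it down through the bush on the blower housing until its collar sits fully home on the bush; never force the pin and do not touch the handwheel while the pin is in the bush. Leave the jar, the paper cup and the screwdriver alone.

Things in the scene. Friction and masses are not known exactly. Their poses are not given: they have to be found in the camera images.
- engine: small single-cylinder vertical-shaft petrol engine, bolted (immovable) to a plywood board 300 x 270 x 18 mm. Origin: on the crankshaft axis at table height; x points along the finned cylinder (roughly away from the robot), z up. A round grey blower housing, radius 113 mm, flat top 168 mm above the table, hides the flywheel
- shaft (a joint): angle of the vertical crankshaft with its handwheel, rad, grows clockwise seen from above; no stops. Starts between -0.4 and 0.4; its zero does not tell where dead centre is: that comes 1.2 to 3.8 rad clockwise of the start (then once per turn) and must be felt. Bearing drag 0.3 Nm, 5.5 N at the grip in motion; at a standstill it reads lower, down to nothing
- hub (a point): top of the handwheel's hub nut, on the crankshaft axis, 226 mm above the table. Beyond dead centre the gas pushes the wheel onwards: the push needed at the grip shrinks to nothing about 10 degrees past it. Let go there or later, the wheel runs on; let go more than 10 degrees before dead centre, it springs back; between the two, drag holds it still
- grip: the handwheel's black upright grip that revolves freely on its pin: a cylinder of 24 mm diameter and 46 mm height standing on the rim at 55 mm from the crankshaft axis. Origin: centre of its foot, 217 mm above the table; it rises to 263 mm. z up
- handwheel: the steel handwheel on the crankshaft, with its grip. Origin: on the shaft axis, 192 mm above the table; x points from the shaft to the grip. Rim: mean radius 58 mm, 14 mm thick, top 213 mm above the table. Compression sets in about 55 degrees before dead centre, peaks some 30 degrees before it (16 N at the grip with the drag) and is back to bare drag at dead centre
- bush (a point): centre of the mouth of the locking bush: a 36 mm square steel boss, 90 mm from the shaft axis, with an upright 11.5 mm hole with 3 mm lead-in; top face 178 mm above the table. 25 mm deep; the flywheel runs 3 mm below it, with a slot that is under the bush from dead centre to 11 degrees past it. A pin that misses the slot stops with its collar 12 mm high. z up
- pin: the loose steel locking pin, standing upright in the wooden block. Origin: its lower tip; z runs up the pin. Shank 10 mm diameter and 40 mm long with a bullet nose of 5 mm, then a collar of 22 mm diameter and 6 mm thickness, above it a round knurled handle of 17 mm diameter from 46 to 124 mm. 0.15 kg
- pin_block: fixed block of light wood 70 x 70 x 45 mm with an upright 12 mm hole, in which the pin hangs by its collar on the top face (45 mm high). Origin: centre of its underside
- jar: clear open jar, 80 mm diameter, 85 mm high, to be left alone. Origin: centre of its underside
- paper_cup: white paper cup, 72 mm at the rim, 85 mm high, to be left alone. Origin: centre of its underside
- screwdriver: screwdriver lying on the table, to be left alone. Origin: underside, near its middle

How it is judged (in metres and radians):
On the way:
1. the handwheel has been turned, let go and stands still, with the pin still out of the bush (distance of grip from where it was at the start of the episode above 0.05 m and velocity of joint shaft between -0.05 and 0.05 rad/s and contact force between the fingers and handwheel below 0.3 N and (horizontal distance between pin and bush above 0.02 m or z of pin in the frame of bush above 0 m)), for 0.2 s.
At the end, for the whole second after the job is handed in: the locking pin stands upright (within 0.08 rad) in the bush, centred within 4 mm, its collar within 2.5 mm of the bush's top face (so its nose is in the flywheel's slot), at rest and let go (z of pin in the frame of bush below -0.0375 m and horizontal distance between pin and bush below 0.004 m and angle between pin's own z axis and vertical below 0.08 rad and linear speed of pin below 0.02 m/s); the robot touches nothing.
It fails at once if the wheel was turned backwards (anticlockwise) by more than half a radian from its starting range (value of joint shaft below -0.9 rad).
It fails at once if the handwheel was touched while the pin was in the bush (horizontal distance between pin and bush below 0.008 m and z of pin in the frame of bush below -0.008 m and contact force between the fingers and handwheel above 5 N).
It fails at once if the pin was forced: pressed on the engine with more than 40 N (contact force between pin and engine above 40 N).
It fails at once if the grip was squeezed or wrenched with more than 150 N in all (contact force between the fingers and handwheel above 150 N).
It fails at once if a bystander was moved by more than 30 mm (distance of any of jar, paper_cup, screwdriver from where it was at the start of the episode above 0.03 m).
It also fails if it takes over 72 s, if anything falls off the work surface, if the arm or the gripper's body presses on something with over 40 N, if the wrist force passes 120 N, or if a joint passes its speed limit or range.

## Working session

There is one attempt and no reset: what is moved stays moved. The work goes in short steps, Python scripts to look and compute and a tool call to move; the robot and the scene stay as the last step left them, time stands still between calls to the robot, and variables do not carry over. Pictures are saved under pics/ and viewed, and the job is handed in when it is done.

Besides the shell and the picture viewer there is one more tool, called after ">>>" in YAML: its name, and indented under it one key for each argument. carry_out: Moves the arm, as the interface text tells. Shifts and turns lie within -1 to 1; 1 stands for 0.5 m of shift or 60 degrees of turn. Its arguments: {"type":"object","properties":{"moves":{"type":"array","items":{"type":"array","items":{"type":"number"}}},"newtons":{"type":"number"}},"required":["moves"]}

```bash
mkdir -p pics; ls; python3 - <<'E'
from plant import status, viewer, robot
import cv2
s=status.sense();print(s)
for n in ["scene","top","wrist"]:
    d=viewer.snapshot(n); cv2.imwrite(f"pics/{n}0.png",d["pixels"][:,:,::-1])
    print(n,d["intrinsics"],d["distortion"],d.get("pose",d.get("tool_from_camera")))
print([a for a in dir(robot) if a[0]!='_'])
E
```

```text
pics
{'time_s': 0.0, 'q': array([ 1.21501292,  0.46835994, -0.01159481,  1.60359372,  0.00599181,
        1.07139536, -0.05630217]), 'joint_vel': array([-2.49280530e-06, -6.04421140e-04,  1.69586754e-03,  3.20456550e-04,
       -2.71506898e-04, -9.12350556e-04, -6.74264137e-04]), 'effort': array([ 3.11859403e-04, -5.20572066e+01, -1.20299528e-02, -2.43750465e+01,
       -5.65244991e-02,  1.72320963e-02,  1.37164184e-04]), 'tool_pos': array([ 199.75311468, -617.91036205,  191.96393552]), 'tcp_rot': array([ 8.08589386e-01, -5.88372725e-01, -7.29196947e-04, -4.57727837e-04]), 'contact_force': array([ 0.01239268, -0.41364164,  0.16435152]), 'ft_torque': array([-0.01669515, -0.0603816 ,  0.03715667]), 'width': 91.77526711609558}
scene [[361.30064794   0.         314.23012033]
 [  0.         361.30064794 203.0982585 ]
 [  0.           0.           1.        ]] [0.02468733 0.         0.         0.         0.        ] [[ 2.86636769e-01 -6.93966175e-01  6.60492476e-01  1.07691978e+03]
 [ 9.57951674e-01  1.98283448e-01 -2.07393985e-01 -1.49628676e+02]
 [ 1.29596847e-02  6.92166614e-01  7.21621
[... 345 characters left out ...]
31e+02]
 [-9.99758637e-01 -2.18053475e-02  2.68234665e-03  3.01755514e+01]
 [-1.45315045e-03  1.87458254e-01  9.82271496e-01  1.22995353e+03]
 [ 0.00000000e+00  0.00000000e+00  0.00000000e+00  1.00000000e+00]]
wrist [[297.70655423   0.         318.07043707]
 [  0.         297.70655423 198.44304646]
 [  0.           0.           1.        ]] [0.00738348 0.         0.         0.         0.        ] [[ 9.99998223e-01  1.84536864e-03  3.86128465e-04 -5.81135314e-01]
 [ 1.88306678e-03 -9.67585261e-01 -2.52537556e-01 -7.07528352e+01]
 [-9.24126736e-05  2.52537834e-01 -9.67587016e-01 -1.92237183e+02]
 [ 0.00000000e+00  0.00000000e+00  0.00000000e+00  1.00000000e+00]]
['Unreachable', 'tcp_to_grasp']
```

View pics/scene0.png

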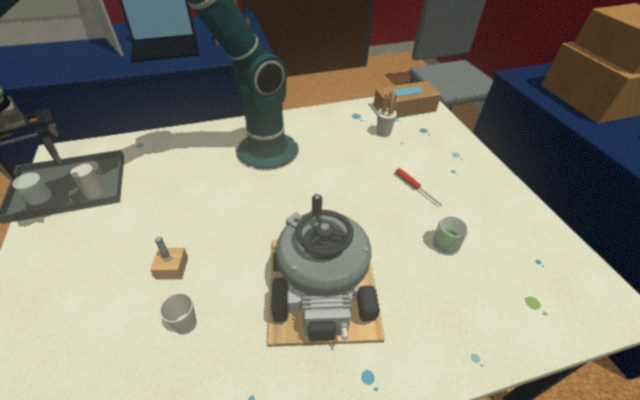

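View pics/top0.png

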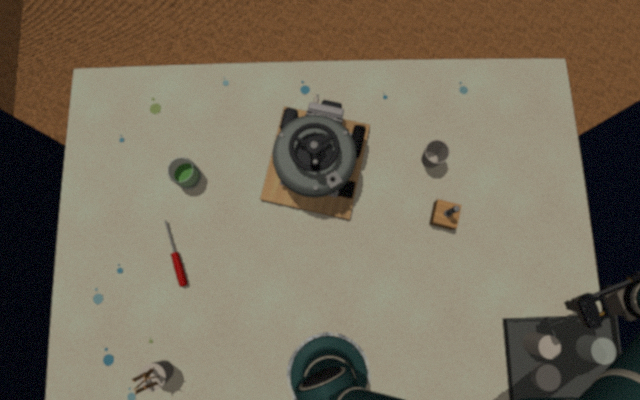

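View pics/wrist0.png

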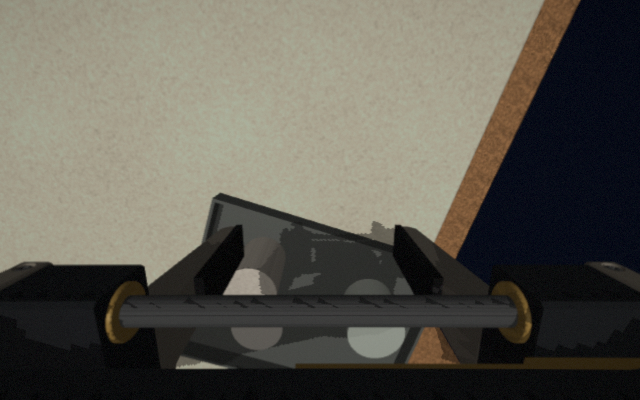

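```bash
cat > h.py <<'E'
import numpy as np, cv2
from scipy.spatial.transform import Rotation as R
from plant import status, viewer, robot
def cam(n):
    s=status.sense(); d=viewer.snapshot(n)
    if n=="wrist":
        T=np.eye(4);T[:3,:3]=R.from_quat(s["tcp_rot"]).as_matrix();T[:3,3]=s["tool_pos"]
        d["pose"]=T@d["tool_from_camera"]
    return d
def ray(d,px):
    p=cv2.undistortPoints(np.array([[px]],float),d["intrinsics"],np.array(d["distortion"]))[0,0]
    v=d["pose"][:3,:3]@np.array([p[0],-p[1],-1.]); return d["pose"][:3,3],v/np.linalg.norm(v)
def onz(d,px,z):
    o,v=ray(d,px); return o+v*(z-o[2])/v[2]
def two(d1,p1,d2,p2):
    o1,v1=ray(d1,p1);o2,v2=ray(d2,p2)
    A=np.stack([v1,-v2],1);t=np.linalg.lstsq(A,o2-o1,rcond=None)[0]
    a=o1+t[0]*v1;b=o2+t[1]*v2; return (a+b)/2,np.linalg.norm(a-b)
def proj(d,P):
    Ti=np.linalg.inv(d["pose"]);q=(Ti@np.r_[P,1])[:3];q=q*[1,-1,-1]
    return cv2.projectPoints(q.reshape(1,1,3),np.zeros(3),np.zeros(3),d["intrinsics"],np.array(d["distortion"]))[0][0,0]
def crop(d,x0,y0,x1,y1,k,name):
    im=d["pixels"][y0:y1,x0:x1,::-1]
    cv2.imwrite("pics/"+name,cv2.resize(im,None,fx=k,fy=k,interpolation=cv2.INTER_CUBIC))
E
python3 - <<'E'
from h import *
d=cam("top");crop(d,255,90,375,220,4.5,"topz.png")
crop(d,410,130,480,240,5,"topz2.png")
d=cam("scene");crop(d,260,185,390,295,5,"scz.png")
crop(d,140,225,200,290,7,"scz2.png")
E
```

```text
(no output)
```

View pics/topz.png

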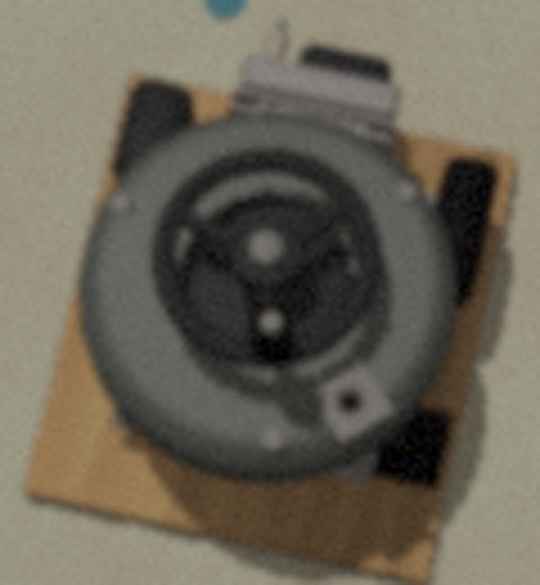

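View pics/topz2.png

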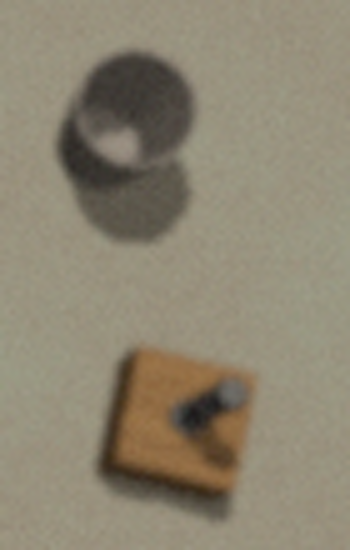

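View pics/scz.png

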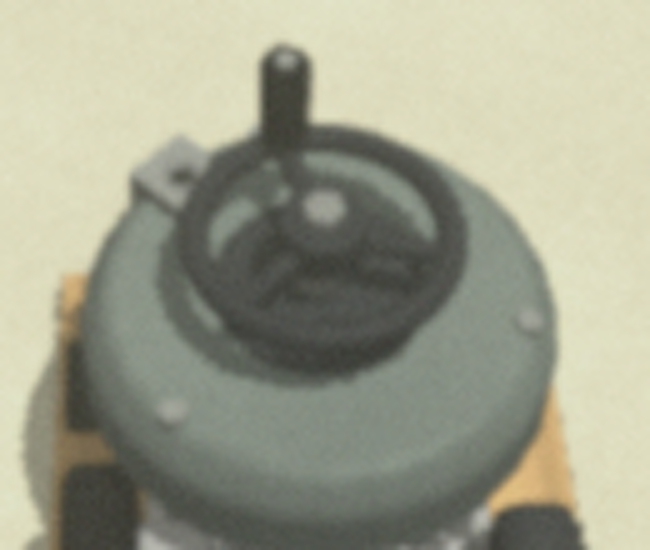

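View pics/scz2.png

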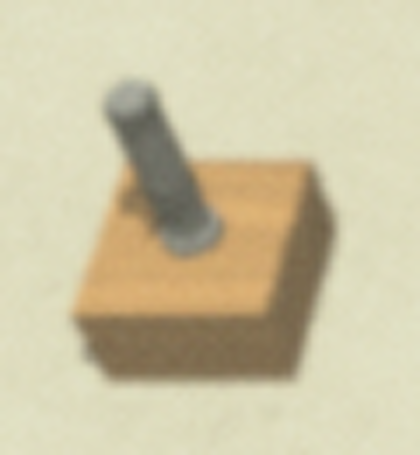

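```bash
python3 - <<'E'
from h import *
t=cam("top");s=cam("scene")
f=lambda p,k,o:np.array([(p[0]+.5)/k-.5+o[0],(p[1]+.5)/k-.5+o[1]])
for n,a,b,z in [("hub",f((264,246),4.5,(255,90)),f((324,208),5,(260,185)),226),
 ("grip",f((271,321),4.5,(255,90)),f((285,58),5,(260,185)),263),
 ("bush",f((350,401),4.5,(255,90)),f((183,177),5,(260,185)),178),
 ("pin",f((233,392),5,(410,130)),f((131,103),7,(140,225)),129)]:
    print(n,onz(t,a,z),onz(s,b,z),two(t,a,s,b))
print("cup",onz(t,f((130,112),5,(410,130)),85),"jar",onz(t,(186,174),85))
E
```

```text
hub [592.29723569  27.75388578 226.        ] [593.64675616  26.55706359 226.        ] (array([592.64649793,  27.35476396, 224.64644263]), np.float64(0.8204079843753032))
grip [538.03868338  25.02696789 263.        ] [534.91986105  25.80172282 263.        ] (array([537.29123937,  25.03734428, 265.49949221]), np.float64(0.006061565341030599))
bush [515.05741527 -19.40645363 178.        ] [518.197798   -18.87602159 178.        ] (array([515.84943797, -18.94341695, 175.38932142]), np.float64(1.201574032219156))
pin [ 440.22360609 -349.10526909  129.        ] [ 443.92796098 -347.97218714  129.        ] (array([ 440.78915245, -349.55070578,  125.74466205]), np.float64(1.2804002967915968))
cup [ 610.454067   -319.25231311   85.        ] jar [561.74621278 387.17451114  85.        ]
```

```bash
cat >> h.py <<'E'
def yaw(s): 
    x=R.from_quat(s["tcp_rot"]).as_matrix()[:,0]; return np.degrees(np.arctan2(x[1],x[0]))
def goto(P,yw,s=None):
    s=s or status.sense(); M=R.from_quat(s["tcp_rot"]).as_matrix()
    d=M.T@(np.array(P,float)-s["tool_pos"])/500
    print("at",s["tool_pos"].round(1),"yaw",round(yaw(s),2),"shift",d.round(4),"turn",round(((yaw(s)-yw+180)%360-180)/60,4))
E
python3 -c "
from h import *
goto((300,-420,360),-22);goto((537,25,360),90)"
```

```text
at [ 199.9 -618.4  192.7] yaw -72.08 shift [-0.316  -0.3124 -0.3346] turn -0.8347
at [ 199.9 -618.4  192.7] yaw -72.08 shift [-1.017  -1.0373 -0.3343] turn -2.7014
```

>>> carry_out:
  moves:
    - [45,0,0,-0.1,0]
    - [45,0,0,-0.2,0]
    - [45,0,0,-0.3,0]
    - [45,-0.316,-0.312,-0.335,-0.83]
    - [45,-0.316,-0.312,-0.335,-0.83]
    - [45,-0.316,-0.312,-0.335,-0.83]
    - [45,-0.316,-0.312,-0.335,-0.83]
    - [45,-0.316,-0.312,-0.335,-0.83]
  newtons: 25

```text
time_s: 1.15
tool_pos: [302.5, -415.9, 361.4]
tcp_rot: [0.969, -0.246, 0.001, 0.0]
contact_force: [0.7, -0.9, 0.6]
width: 41.4
```

```bash
python3 -c "
from h import *
goto((437,-165,360),30)"
```

```text
at [ 302.5 -415.9  361.4] yaw -28.43 shift [-0.0024 -0.5694  0.003 ] turn -0.9739
```

>>> carry_out:
  moves:
    - [45,0,-0.57,0,-0.97]
    - [45,0,-0.57,0,-0.97]
    - [45,0,-0.57,0,-0.97]
    - [45,0,-0.57,0,-0.97]
    - [45,0,-0.57,0,-0.97]
    - [45,0,-0.57,0,-0.97]
    - [45,0,-0.57,0,-0.97]

```text
time_s: 1.85
tool_pos: [440.6, -165.6, 360.9]
tcp_rot: [0.966, 0.258, 0.001, -0.0]
contact_force: [-0.4, -0.6, -0.4]
width: 41.3
```

```bash
python3 -c "
from h import *
goto((537,25,350),88)"
```

```text
at [ 440.6 -165.6  360.9] yaw 29.94 shift [ 0.3574 -0.2342  0.0224] turn -0.9677
```

>>> carry_out:
  moves:
    - [45,0.357,-0.234,0.02,-0.967]
    - [45,0.357,-0.234,0.02,-0.967]
    - [45,0.357,-0.234,0.02,-0.967]
    - [45,0.357,-0.234,0.02,-0.967]
    - [45,0.357,-0.234,0.02,-0.967]
    - [45,0.357,-0.234,0.02,-0.967]
    - [45,0.357,-0.234,0.02,-0.967]
    - [45,0.357,-0.234,0.02,-0.967]

```text
time_s: 2.65
tool_pos: [537.5, 18.0, 350.2]
tcp_rot: [0.725, 0.689, -0.0, -0.0]
contact_force: [0.1, -0.6, -0.5]
width: 41.5
```

```bash
python3 -c "
from h import *
goto((537,25,350),88)
d=cam('wrist');cv2.imwrite('pics/w1.png',d['pixels'][:,:,::-1])
for n,P in dict(hub=(592.7,27.3,226),grip=(537.5,25.1,263),bush=(515.8,-19,178)).items(): print(n,proj(d,P))"
```

```text
at [537.5  18.  350.2] yaw 87.14 shift [ 0.0138 -0.0017  0.0004] turn -0.0143
hub [328.41202924 235.34636745]
grip [324.96605709 196.27157588]
bush [286.73650952 164.0713779 ]
```

View pics/w1.png

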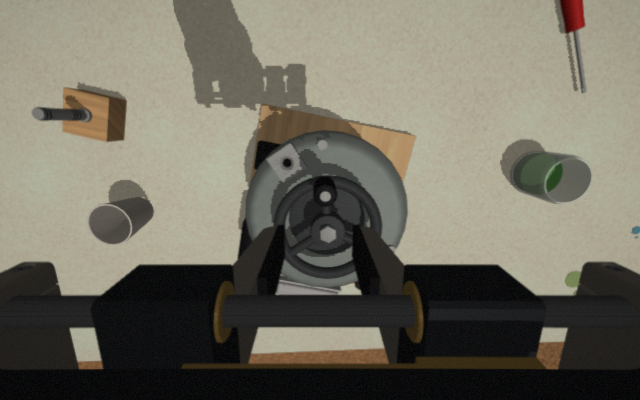

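```bash
python3 -c "
from h import *
goto((537.5,25.1,228),88)"
```

```text
at [537.5  17.8 350.3] yaw 86.96 shift [ 0.0146 -0.0008  0.2446] turn -0.0173
```

>>> carry_out:
  moves:
    - [45,0.0146,-0.001,0.05,-0.017]
    - [45,0.0146,-0.001,0.1,-0.017]
    - [45,0.0146,-0.001,0.16,-0.017]
    - [45,0.0146,-0.001,0.21,-0.017]
    - [45,0.0146,-0.001,0.244,-0.017]
    - [45,0.0146,-0.001,0.244,-0.017]
    - [45,0.0146,-0.001,0.244,-0.017]

```text
time_s: 3.4
tool_pos: [537.7, 25.1, 228.9]
tcp_rot: [0.719, 0.695, 0.0, 0.0]
contact_force: [0.3, -0.4, 0.3]
width: 41.4
```

```bash
python3 -c "
from h import *
goto((537.5,25.1,228),88)
d=cam('wrist');cv2.imwrite('pics/w2.png',d['pixels'][:,:,::-1])"
```

```text
at [537.7  25.1 228.9] yaw 88.03 shift [-0.     -0.0003  0.0018] turn 0.0005
```

View pics/w2.png

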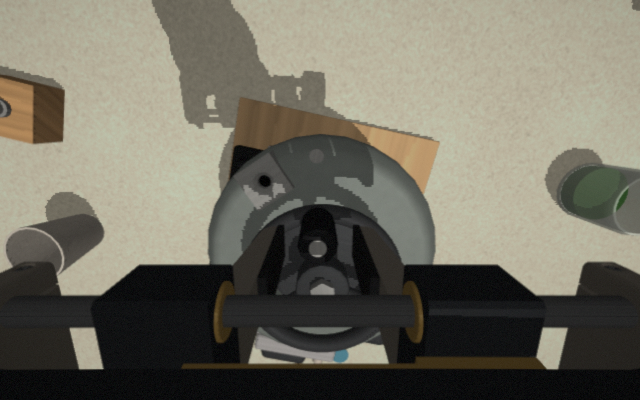

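>>> carry_out:
  moves:
    - [0,0,0,0,0]
    - [0,0,0,0,0]
    - [0,0,0,0,0]
    - [0,0,0,0,0]
    - [0,0,0,0,0]
  newtons: 25

```text
time_s: 3.95
tool_pos: [537.9, 24.8, 229.2]
tcp_rot: [0.719, 0.695, 0.0, 0.001]
contact_force: [-0.6, -2.7, 5.8]
width: 22.7
```

```bash
python3 - <<'E'
from h import *
s=status.sense();print(s["tool_pos"],yaw(s),s["contact_force"],s["width"])
v=s["tool_pos"][:2]-[592.7,27.3];print(np.hypot(*v),np.degrees(np.arctan2(v[1],v[0])))
for dl in (5,4,3):
    for k in range(1,9):
        a=np.radians(dl*k); print(dl,k,round(55*np.sin(a)/500,4),round(55*(1-np.cos(a))/500,4),round(dl*k/60,4))
E
```

```text
[537.89626452  24.75972411 229.16948685] 88.10013824709873 [-0.5550744  -2.66560949  5.82190793] 22.667748609612747
54.862577626236714 -177.34611185562372
5 1 0.0096 0.0004 0.0833
5 2 0.0191 0.0017 0.1667
5 3 0.0285 0.0037 0.25
5 4 0.0376 0.0066 0.3333
5 5 0.0465 0.0103 0.4167
5 6 0.055 0.0147 0.5
5 7 0.0631 0.0199 0.5833
5 8 0.0707 0.0257 0.6667
4 1 0.0077 0.0003 0.0667
4 2 0.0153 0.0011 0.1333
4 3 0.0229 0.0024 0.2
4 4 0.0303 0.0043 0.2667
4 5 0.0376 0.0066 0.3333
4 6 0.0447 0.0095 0.4
4 7 0.0516 0.0129 0.4667
4 8 0.0583 0.0167 0.5333
3 1 0.0058 0.0002 0.05
3 2 0.0115 0.0006 0.1
3 3 0.0172 0.0014 0.15
3 4 0.0229 0.0024 0.2
3 5 0.0285 0.0037 0.25
3 6 0.034 0.0054 0.3
3 7 0.0394 0.0073 0.35
3 8 0.0447 0.0095 0.4
```

>>> carry_out:
  moves:
    - [0,0,0,0,-0.076]
    - [0,0.008,0,0,-0.01]
    - [0,0.0153,0.001,0,0.057]
    - [0,0.023,0.002,0,0.124]
    - [0,0.03,0.004,0,0.19]
    - [0,0.0375,0.0065,0,0.257]

```text
time_s: 4.55
tool_pos: [540.3, 42.1, 229.1]
tcp_rot: [0.807, 0.591, -0.002, 0.001]
contact_force: [-4.8, -4.0, 10.6]
width: 22.9
```

```bash
cat >> h.py <<'E'
HUB=np.array([592.7,27.3])
def st():
    s=status.sense(); v=s["tool_pos"][:2]-HUB; r=np.hypot(*v);a=np.arctan2(v[1],v[0])
    t=np.array([np.sin(a),-np.cos(a)]); f=s["contact_force"]
    print("t",s["time_s"],"r %.1f ang %.2f turned %.2f yaw-err %.2f"%(r,np.degrees(a),(182.65-np.degrees(a))%360,(yaw(s)-np.degrees(a)+90+180)%360-180),
     "push %.2f radial %.2f fz %.2f"%(-f[:2]@t,f[:2]@v/r,f[2]),"w",s["width"])
E
python3 -c "
from h import *
st()"
```

```text
t 4.55 r 54.4 ang 164.17 turned 18.48 yaw-err -1.71 push 5.10 radial 3.50 fz 10.65 w 22.933213531241712
```

>>> carry_out:
  moves:
    - [0,0.0058,-0.0005,-0.002,0.05]
    - [0,0.0115,0,-0.003,0.1]
    - [0,0.017,0.0005,-0.003,0.15]
    - [0,0.023,0.0015,-0.003,0.2]

```text
time_s: 4.95
tool_pos: [544.3, 52.2, 229.2]
tcp_rot: [0.864, 0.504, -0.002, 0.001]
contact_force: [-2.6, -5.0, 0.8]
width: 22.9
```

```bash
python3 -c "
from h import *
st()"
```

```text
t 4.95 r 54.4 ang 152.72 turned 29.93 yaw-err -2.23 push 5.58 radial 0.00 fz 0.82 w 22.915037170470647
```

>>> carry_out:
  moves:
    - [0,0.0058,0.0002,0,0.05]
    - [0,0.0115,0.0006,0,0.1]
    - [0,0.0172,0.0014,0,0.15]
    - [0,0.0229,0.0024,0,0.2]
    - [0,0.0285,0.0037,0,0.25]
    - [0,0.034,0.0054,0,0.3]

```text
time_s: 5.55
tool_pos: [554.9, 66.0, 229.2]
tcp_rot: [0.932, 0.362, -0.002, 0.001]
contact_force: [-2.1, -5.9, 2.2]
width: 23.1
```

```bash
python3 -c "
from h import *
st()"
```

```text
t 5.55 r 54.1 ang 134.38 turned 48.27 yaw-err -1.87 push 5.64 radial -2.73 fz 2.16 w 23.148150113609343
```

>>> carry_out:
  moves:
    - [0,0.0058,0.0002,0,0.05]
    - [0,0.0115,0.0006,0,0.1]
    - [0,0.0172,0.0014,0,0.15]
    - [0,0.0229,0.0024,0,0.2]
    - [0,0.0285,0.0037,0,0.25]

```text
time_s: 6.05
tool_pos: [566.4, 74.3, 229.2]
tcp_rot: [0.971, 0.238, -0.002, 0.001]
contact_force: [-4.0, -4.5, 1.6]
width: 22.9
```

```bash
python3 -c "
from h import *
st()"
```

```text
t 6.05 r 53.8 ang 119.20 turned 63.45 yaw-err -1.69 push 5.68 radial -1.94 fz 1.62 w 22.9051355555454
```

>>> carry_out:
  moves:
    - [0,0.0058,0.0002,0,0.05]
    - [0,0.0115,0.0006,0,0.1]
    - [0,0.0172,0.0014,0,0.15]
    - [0,0.0229,0.0024,0,0.2]
    - [0,0.0285,0.0037,0,0.25]

```text
time_s: 6.55
tool_pos: [579.7, 79.3, 229.2]
tcp_rot: [0.994, 0.109, -0.002, 0.001]
contact_force: [-5.2, -5.3, 3.7]
width: 23.0
```

```bash
python3 -c "
from h import *
st()"
```

```text
t 6.55 r 53.6 ang 104.07 turned 78.58 yaw-err -1.55 push 6.35 radial -3.84 fz 3.73 w 22.987107299807167
```

>>> carry_out:
  moves:
    - [0,0.0058,0.0005,0,0.05]
    - [0,0.0115,0.001,0,0.1]
    - [0,0.0172,0.002,0,0.15]
    - [0,0.0229,0.003,0,0.2]

```text
time_s: 6.95
tool_pos: [590.8, 80.8, 229.2]
tcp_rot: [1.0, 0.005, -0.003, 0.001]
contact_force: [-6.0, -4.5, 3.1]
width: 23.4
```

```bash
python3 -c "
from h import *
st()"
```

```text
t 6.95 r 53.5 ang 91.98 turned 90.67 yaw-err -1.45 push 6.16 radial -4.25 fz 3.08 w 23.422154400751214
```

>>> carry_out:
  moves:
    - [0,0.0058,0.0005,0,0.05]
    - [0,0.0115,0.001,0,0.1]
    - [0,0.0172,0.0025,0,0.15]
    - [0,0.0229,0.004,0,0.2]

```text
time_s: 7.35
tool_pos: [600.7, 80.0, 229.2]
tcp_rot: [0.995, -0.099, -0.004, 0.001]
contact_force: [-11.6, -1.4, 6.5]
width: 22.8
```

```bash
python3 -c "
from h import *
st()"
```

```text
t 7.35 r 53.3 ang 81.40 turned 101.25 yaw-err -2.81 push 11.24 radial -3.15 fz 6.50 w 22.824609650171112
```

>>> carry_out:
  moves:
    - [0,0.0038,0.0003,0,0.033]
    - [0,0.0077,0.0006,0,0.067]
    - [0,0.0115,0.001,0,0.1]

```text
time_s: 7.65
tool_pos: [605.4, 79.1, 229.2]
tcp_rot: [0.989, -0.151, -0.005, 0.001]
contact_force: [-13.0, -1.2, 6.3]
width: 23.1
```

```bash
python3 -c "
from h import *
st()"
```

```text
t 7.65 r 53.3 ang 76.26 turned 106.39 yaw-err -3.60 push 12.33 radial -4.25 fz 6.34 w 23.112006448437974
```

>>> carry_out:
  moves:
    - [0,0.0038,0.0003,0,0.033]
    - [0,0.0077,0.0006,0,0.067]
    - [0,0.0115,0.001,0,0.1]

```text
time_s: 7.95
tool_pos: [610.1, 77.7, 229.1]
tcp_rot: [0.979, -0.202, -0.005, 0.001]
contact_force: [-13.5, -0.2, 7.3]
width: 23.3
```

```bash
python3 -c "
from h import *
st()"
```

```text
t 7.95 r 53.3 ang 70.92 turned 111.73 yaw-err -4.23 push 12.66 radial -4.61 fz 7.34 w 23.295453557159302
```

>>> carry_out:
  moves:
    - [0,0.0038,0.0003,0,0.033]
    - [0,0.0077,0.0006,0,0.067]
    - [0,0.0115,0.001,0,0.1]

```text
time_s: 8.25
tool_pos: [614.9, 75.8, 229.2]
tcp_rot: [0.968, -0.253, -0.006, 0.001]
contact_force: [-14.1, 1.4, 6.5]
width: 22.9
```

```bash
python3 -c "
from h import *
st()"
```

```text
t 8.25 r 53.3 ang 65.37 turned 117.28 yaw-err -4.65 push 13.40 radial -4.61 fz 6.51 w 22.858293386342712
```

>>> carry_out:
  moves:
    - [0,0.0038,0.0003,0,0.03]
    - [0,0.0077,0.0006,0,0.063]
    - [0,0.0115,0.001,0,0.095]

```text
time_s: 8.55
tool_pos: [619.6, 73.3, 229.2]
tcp_rot: [0.954, -0.3, -0.006, 0.001]
contact_force: [-15.0, 1.5, 8.1]
width: 23.2
```

```bash
python3 -c "
from h import *
st()"
```

```text
t 8.55 r 53.3 ang 59.63 turned 123.02 yaw-err -4.57 push 13.69 radial -6.26 fz 8.10 w 23.173098372194907
```

>>> carry_out:
  moves:
    - [0,0.0038,0.0003,0,0.03]
    - [0,0.0077,0.0006,0,0.063]
    - [0,0.0115,0.001,0,0.095]

```text
time_s: 8.85
tool_pos: [624.4, 70.1, 229.2]
tcp_rot: [0.938, -0.347, -0.005, 0.001]
contact_force: [-12.2, 2.4, 6.1]
width: 23.1
```

```bash
python3 -c "
from h import *
st()"
```

```text
t 8.85 r 53.3 ang 53.49 turned 129.16 yaw-err -4.12 push 11.18 radial -5.33 fz 6.10 w 23.134447992966273
```

>>> carry_out:
  moves:
    - [0,0.0038,0.0003,0,0.03]
    - [0,0.0077,0.0008,0,0.06]

```text
time_s: 9.05
tool_pos: [627.4, 67.7, 229.1]
tcp_rot: [0.926, -0.376, -0.005, 0.0]
contact_force: [-11.0, 4.3, 6.0]
width: 23.1
```

```bash
python3 -c "
from h import *
st()"
```

```text
t 9.05 r 53.3 ang 49.33 turned 133.32 yaw-err -3.54 push 11.18 radial -3.94 fz 5.97 w 23.101526885270854
```

>>> carry_out:
  moves:
    - [0,0.0038,0.0003,0,0.03]
    - [0,0.0077,0.0008,0,0.06]

```text
time_s: 9.25
tool_pos: [630.5, 64.9, 229.2]
tcp_rot: [0.914, -0.405, -0.005, 0.0]
contact_force: [-10.2, 5.1, 4.5]
width: 23.2
```

```bash
python3 -c "
from h import *
st()"
```

```text
t 9.25 r 53.3 ang 44.87 turned 137.78 yaw-err -2.67 push 10.82 radial -3.67 fz 4.47 w 23.211214175947855
```

>>> carry_out:
  moves:
    - [0,0.0038,0.0003,0,0.033]
    - [0,0.0077,0.0008,0,0.067]

```text
time_s: 9.45
tool_pos: [633.4, 61.8, 229.2]
tcp_rot: [0.899, -0.437, -0.004, -0.0]
contact_force: [-7.7, 4.5, 2.8]
width: 23.1
```

```bash
python3 -c "
from h import *
st()"
```

```text
t 9.45 r 53.3 ang 40.25 turned 142.40 yaw-err -2.09 push 8.43 radial -2.98 fz 2.79 w 23.075595523533245
```

>>> carry_out:
  moves:
    - [0,0.0038,0.0003,0,0.033]

```text
time_s: 9.55
tool_pos: [634.8, 60.0, 229.2]
tcp_rot: [0.892, -0.453, -0.004, -0.0]
contact_force: [-5.9, 4.1, 3.0]
width: 22.8
```

```bash
python3 -c "
from h import *
st()"
```

```text
t 9.55 r 53.3 ang 37.84 turned 144.81 yaw-err -1.66 push 6.85 radial -2.16 fz 2.96 w 22.79859958886227
```

>>> carry_out:
  moves:
    - [0,0.0038,0.0003,0,0.033]

```text
time_s: 9.65
tool_pos: [636.2, 58.2, 229.2]
tcp_rot: [0.884, -0.468, -0.003, -0.0]
contact_force: [-5.9, 3.2, 2.9]
width: 22.8
```

```bash
python3 -c "
from h import *
st()"
```

```text
t 9.65 r 53.3 ang 35.42 turned 147.23 yaw-err -1.23 push 6.09 radial -2.97 fz 2.93 w 22.812958455007507
```

>>> carry_out:
  moves:
    - [0,0.003,0.0002,0,0.026]

```text
time_s: 9.75
tool_pos: [637.3, 56.5, 229.2]
tcp_rot: [0.877, -0.48, -0.003, -0.0]
contact_force: [-4.8, 3.4, 2.8]
width: 23.3
```

```bash
python3 -c "
from h import *
st()"
```

```text
t 9.75 r 53.3 ang 33.19 turned 149.46 yaw-err -0.57 push 5.52 radial -2.17 fz 2.76 w 23.257744345930575
```

>>> carry_out:
  moves:
    - [0,0.003,0.0002,0,0.026]

```text
time_s: 9.85
tool_pos: [638.3, 55.0, 229.2]
tcp_rot: [0.871, -0.492, -0.003, -0.0]
contact_force: [-3.9, 2.8, 1.5]
width: 23.3
```

```bash
python3 -c "
from h import *
st()"
```

```text
t 9.85 r 53.3 ang 31.24 turned 151.41 yaw-err -0.18 push 4.43 radial -1.86 fz 1.53 w 23.251562184686417
```

>>> carry_out:
  moves:
    - [0,0.0028,0.0002,0,0.025]

```text
time_s: 9.95
tool_pos: [639.2, 53.5, 229.2]
tcp_rot: [0.864, -0.503, -0.002, -0.0]
contact_force: [-3.6, 2.7, 0.6]
width: 23.2
```

```bash
python3 -c "
from h import *
st()"
```

```text
t 9.95 r 53.4 ang 29.35 turned 153.30 yaw-err 0.19 push 4.13 radial -1.80 fz 0.59 w 23.207949508501184
```

>>> carry_out:
  moves:
    - [0,0,0,0,0]
    - [0,0,0,0,0]
    - [0,0,0,0,0]

```text
time_s: 10.25
tool_pos: [640.5, 51.2, 229.2]
tcp_rot: [0.864, -0.504, -0.001, 0.0]
contact_force: [-2.5, 2.4, -1.6]
width: 23.1
```

```bash
python3 -c "
from h import *
st()"
```

```text
t 10.25 r 53.4 ang 26.57 turned 156.08 yaw-err 2.97 push 3.23 radial -1.16 fz -1.57 w 23.143024840868787
```

>>> carry_out:
  moves:
    - [0,-0.001,0,0,0]
    - [0,-0.002,0,0,0]
    - [0,-0.002,0,0,0]
  newtons: 10

```text
time_s: 10.55
tool_pos: [640.5, 51.2, 229.3]
tcp_rot: [0.864, -0.504, 0.0, 0.0]
contact_force: [-1.4, -0.1, -4.0]
width: 23.7
```

```bash
python3 -c "
from h import *
st()"
```

```text
t 10.55 r 53.4 ang 26.57 turned 156.08 yaw-err 2.91 push 0.60 radial -1.31 fz -3.95 w 23.662842209237656
```

>>> carry_out:
  moves:
    - [45,0,0,0,0]
    - [45,0,0,0,0]
    - [45,0,0,0,0]
    - [45,0,0,0,0]
    - [45,0,0,-0.05,0]
    - [45,0,0,-0.1,0]
    - [45,0,0,-0.2,0]
    - [45,0,0,-0.26,0]

```text
time_s: 11.35
tool_pos: [641.5, 52.2, 363.8]
tcp_rot: [0.864, -0.504, 0.002, -0.001]
contact_force: [-0.1, 0.9, 0.3]
width: 41.4
```

```bash
python3 -c "
from h import *
st()
t=cam('top');s=cam('scene');crop(t,255,90,375,220,4.5,'topr.png');crop(s,260,185,390,295,5,'scr.png')
goto((441.5,-349.3,361),0)"
```

```text
t 11.35 r 54.7 ang 27.03 turned 155.62 yaw-err 2.48 push 0.86 radial 0.27 fz 0.27 w 41.41666637345481
at [642.9  52.5 365.9] yaw -60.5 shift [0.501  0.7465 0.0048] turn -1.0083
```

View pics/topr.png

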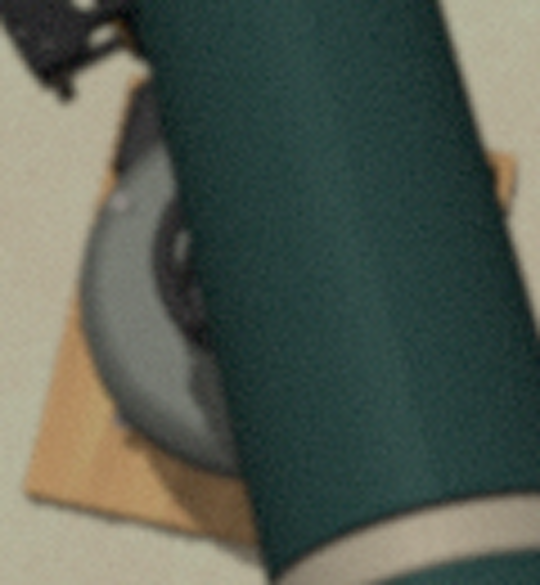

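View pics/scr.png

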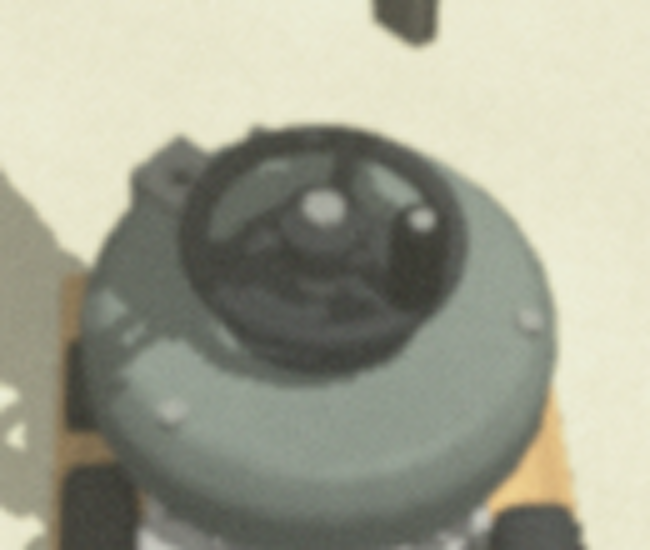

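```bash
python3 -c "
from h import *
s=cam('scene')
p=((422.5)/5-.5+260,(218.5)/5-.5+185)
q=onz(s,p,263);print(q, q[:2]+[2.5,-.7]-HUB)
v=q[:2]+[2.5,-.7]-HUB;print(np.degrees(np.arctan2(v[1],v[0])),np.hypot(*v))
st()
"
```

```text
[639.28417914  52.97561519 263.        ] [49.08417914 24.97561519]
26.968461546613625 55.0730242146551
t 11.5 r 55.0 ang 27.01 turned 155.64 yaw-err 2.50 push -0.12 radial 0.98 fz -0.42 w 41.923223781220166
```

>>> carry_out:
  moves:
    - [60,0.5,0.745,0.1,0]
    - [60,0.5,0.745,0.1,0]
    - [60,0.5,0.745,0.1,0]
    - [60,0.5,0.745,0.1,0]
    - [60,0.5,0.745,0.1,0]
    - [60,0.5,0.745,0.1,0]
    - [60,0.5,0.745,0.1,0]
    - [60,0.5,0.745,0.1,0]

```text
time_s: 12.3
tool_pos: [460.4, -304.7, 314.0]
tcp_rot: [0.864, -0.504, -0.001, 0.0]
contact_force: [1.1, -0.3, 0.1]
width: 55.4
```

```bash
python3 -c "
from h import *
goto((440.8,-349.5,250),-60)"
```

```text
at [ 460.4 -304.7  314. ] yaw -60.49 shift [0.0588 0.0781 0.1279] turn -0.0082
```

>>> carry_out:
  moves:
    - [60,0.056,0.0745,0.127,-0.008]
    - [60,0.056,0.0745,0.127,-0.008]
    - [60,0.056,0.0745,0.127,-0.008]
    - [60,0.056,0.0745,0.127,-0.008]

```text
time_s: 12.7
tool_pos: [443.8, -345.2, 251.5]
tcp_rot: [0.866, -0.5, -0.001, -0.0]
contact_force: [0.8, 0.2, -0.5]
width: 55.3
```

```bash
python3 -c "
from h import *
goto((440.8,-349.5,250),-60)
d=cam('wrist');cv2.imwrite('pics/w3.png',d['pixels'][:,:,::-1])
print(proj(d,(440.8,-349.5,129)),proj(d,(440.8,-349.5,51)))
t=cam('top');crop(t,255,90,375,220,4.5,'topr2.png')"
```

```text
at [ 443.8 -345.2  251.5] yaw -60.0 shift [0.0043 0.0095 0.003 ] turn -0.0
[320.91036983 192.61023754] [320.4826281  179.00567399]
```

View pics/w3.png

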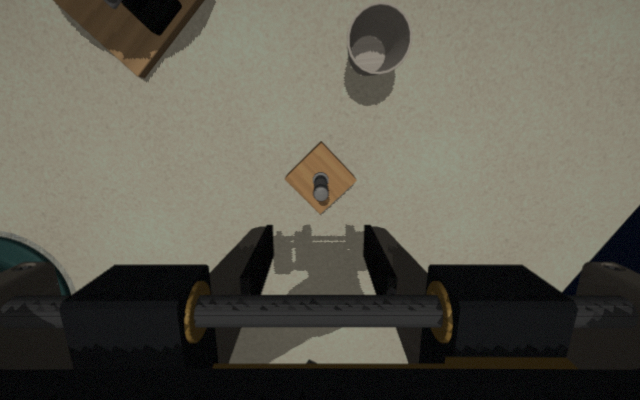

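View pics/topr2.png

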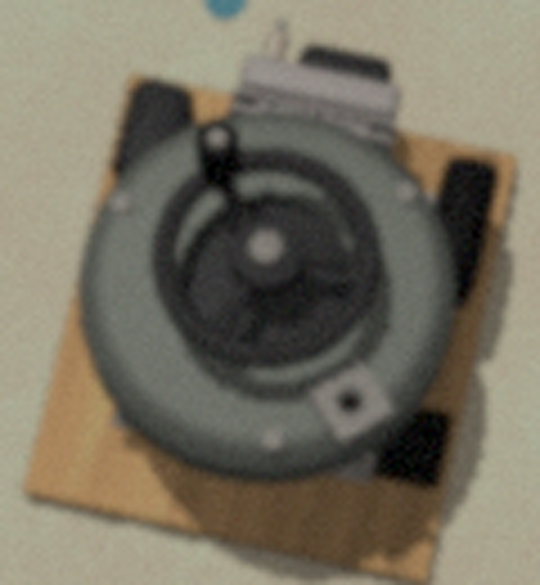

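>>> carry_out:
  moves:
    - [60,0.004,0.009,0.08,0]
    - [60,0.004,0.009,0.16,0]
    - [60,0.004,0.009,0.25,0]
    - [60,0.004,0.009,0.33,0]
    - [60,0.004,0.009,0.33,0]
    - [60,0.004,0.009,0.33,0]

```text
time_s: 13.4
tool_pos: [442.4, -349.7, 88.4]
tcp_rot: [0.866, -0.499, 0.001, -0.0]
contact_force: [0.3, -0.4, -0.2]
width: 54.9
```

```bash
python3 -c "
from h import *
goto((440.8,-349.5,86),-60)
d=cam('wrist');cv2.imwrite('pics/w4.png',d['pixels'][:,:,::-1])
print(proj(d,(440.8,-349.5,129)),proj(d,(440.8,-349.5,51)))"
```

```text
at [ 442.4 -349.7   88.4] yaw -59.91 shift [-0.002   0.0026  0.0048] turn 0.0015
[317.60457707 255.28139219] [317.66300009 213.1159776 ]
```

View pics/w4.png

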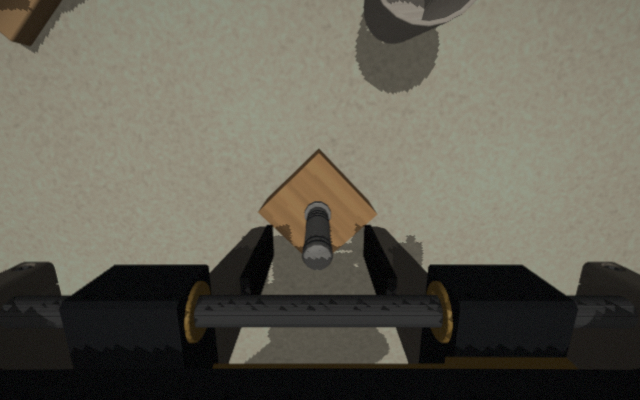

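>>> carry_out:
  moves:
    - [60,-0.002,0.0025,0.003,0]
    - [0,-0.002,0.0025,0.003,0]
    - [0,-0.002,0.0025,0.003,0]
    - [0,-0.002,0.0025,0.003,0]
    - [0,-0.002,0.0025,0.003,0]
    - [0,-0.002,0.0025,0.003,0]
    - [0,-0.002,0.0025,0.003,0]
  newtons: 30

```text
time_s: 14.15
tool_pos: [439.3, -350.0, 85.6]
tcp_rot: [0.866, -0.5, 0.0, 0.0]
contact_force: [0.5, 0.1, 0.8]
width: 16.3
```

```bash
python3 -c "
from h import *
goto((440.8,-349.5,86),-60);st()"
```

```text
at [ 439.3 -350.    85.6] yaw -60.01 shift [ 0.0005 -0.0031 -0.0008] turn -0.0002
t 14.15 r 407.3 ang -112.12 turned 294.77 yaw-err 142.10 push 0.43 radial -0.24 fz 0.85 w 16.26492387715905
```

>>> carry_out:
  moves:
    - [0,0,0,-0.06,0]
    - [0,0,0,-0.14,0]
    - [0,0,0,-0.23,0]
    - [0,0,0,-0.32,0]
    - [0,0,0,-0.41,0]
    - [0,0,0,-0.46,0]
    - [0,0,0,-0.46,0]

```text
time_s: 14.85
tool_pos: [440.9, -351.0, 319.6]
tcp_rot: [0.866, -0.5, 0.004, 0.0]
contact_force: [-0.3, 0.9, -1.6]
width: 16.0
```

```bash
python3 -c "
from h import *
goto((515.8,-19.2,310),-60)
d=cam('wrist');cv2.imwrite('pics/w5.png',d['pixels'][:,:,::-1])"
```

```text
at [ 440.9 -351.   319.6] yaw -60.02 shift [-0.5001 -0.4614  0.0172] turn -0.0003
```

View pics/w5.png

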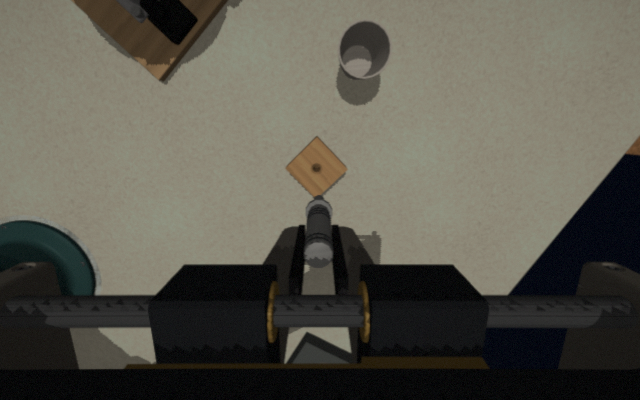

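>>> carry_out:
  moves:
    - [0,-0.5,-0.46,0.006,0]
    - [0,-0.5,-0.46,0.006,0]
    - [0,-0.5,-0.46,0.006,0]
    - [0,-0.5,-0.46,0.006,0]
    - [0,-0.5,-0.46,0.006,0]
    - [0,-0.5,-0.46,0.006,0]
    - [0,-0.5,-0.46,0.006,0]
    - [0,-0.5,-0.46,0.006,0]

```text
time_s: 15.7
tool_pos: [512.8, -11.4, 310.0]
tcp_rot: [0.869, -0.496, -0.003, -0.0]
contact_force: [-0.3, 0.0, -1.8]
width: 16.2
```

>>> carry_out:
  moves:
    - [0,0,0,0,0]
    - [0,0,0,0,0]
    - [0,0,0,0,0]

```text
time_s: 16.0
tool_pos: [513.0, -20.1, 311.7]
tcp_rot: [0.865, -0.501, -0.001, 0.001]
contact_force: [0.1, -0.0, -0.8]
width: 16.4
```

```bash
python3 -c "
from h import *
goto((515.8,-19.2,310),-60)
d=cam('wrist');cv2.imwrite('pics/w6.png',d['pixels'][:,:,::-1]);crop(d,250,140,390,270,5,'w6z.png')
print(proj(d,(515.8,-19,178)))
s=cam('scene');crop(s,240,140,370,250,5,'sc6.png')
t=cam('top');crop(t,255,90,375,220,4.5,'top6.png')"
```

```text
at [513.  -20.1 311.7] yaw -60.17 shift [ 0.0013 -0.0057  0.0035] turn -0.0028
[319.1483848  183.41552477]
```

View pics/w6z.png

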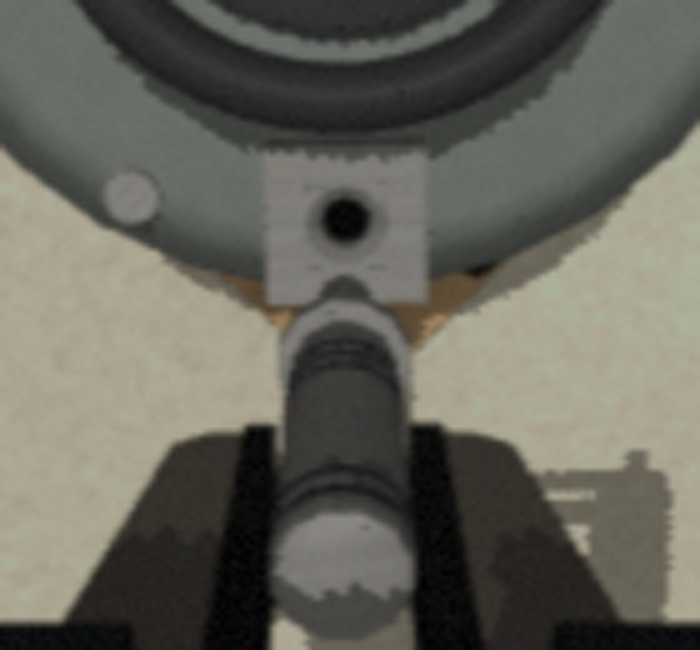

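View pics/sc6.png

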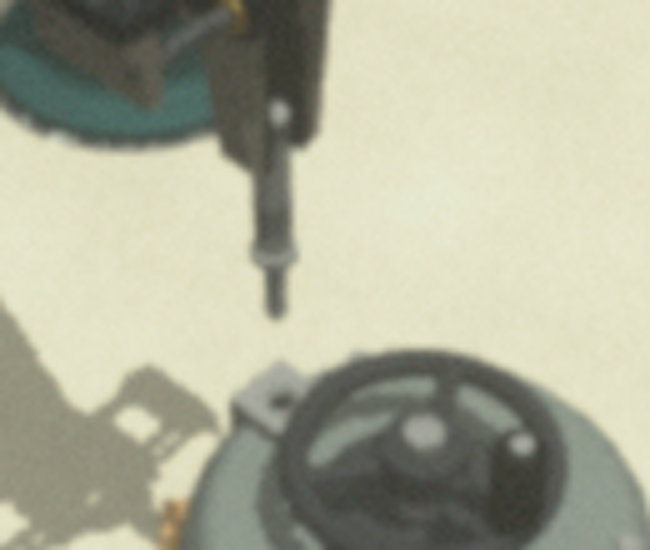

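```bash
python3 -c "
from h import *
d=cam('wrist');T=d['tool_from_camera']
d2=dict(d);d2['pose']=T
for y in (-3,-1.5,0):
  for z in (80.6,34.6,-43.4):
    p=proj(d2,(0,y,z));print(y,z,p.round(2),((p-[250,140]+.5)*5-.5).round(0))
s=cam('scene');t=cam('top')
S=status.sense();M=R.from_quat(S['tcp_rot']).as_matrix()
for y in (-3,-1.5,0):
  P=S['tool_pos']+M@np.array([0,y,-43.4]);Q=S['tool_pos']+M@np.array([0,y,80.6])
  print(y,P,[((proj(s,v)-[240,140]+.5)*5-.5).round(0) for v in (P,Q)])
"
```

```text
-3 80.6 [318.8  195.02] [346. 277.]
-3 34.6 [318.93 208.99] [347. 347.]
-3 -43.4 [319.32 250.33] [349. 554.]
-1.5 80.6 [318.8  196.56] [346. 285.]
-1.5 34.6 [318.93 210.8 ] [347. 356.]
-1.5 -43.4 [319.33 252.89] [349. 566.]
0 80.6 [318.8  198.09] [346. 292.]
0 34.6 [318.93 212.6 ] [347. 365.]
0 -43.4 [319.33 255.43] [349. 579.]
-3 [516.08824558 -17.31458115 356.02555502] [array([275., 112.]), array([282., 321.])]
-1.5 [514.78844794 -18.06326404 356.02541869] [array([273., 111.]), array([280., 319.])]
0 [513.4886503  -18.81194694 356.02528236] [array([270., 109.]), array([278., 318.])]
```

```bash
python3 -c "
from h import *
d=cam('wrist');S=status.sense();M=R.from_quat(S['tcp_rot']).as_matrix()
P=onz(d,(318.6,183.2),178);l=M.T@(P-S['tool_pos']);print(P,l,'delta units',(l-[-0.3,-1.0,0])/500)
l2=M.T@(np.array([515.8,-19,178])-S['tool_pos']);print(l2)
"
```

```text
[516.23810257 -17.14737861 178.        ] [ 4.65595803e-03 -3.12765809e+00  1.34646758e+02] delta units [ 0.00060931 -0.00425532  0.26929352]
[  1.39101886  -1.82299806 134.64686442]
```

>>> carry_out:
  moves:
    - [0,0.0015,-0.003,0.03,0]
    - [0,0.0015,-0.003,0.06,0]
    - [0,0.0015,-0.003,0.08,0]
    - [0,0.0015,-0.003,0.08,0]
    - [0,0.0015,-0.003,0.08,0]

```text
time_s: 16.85
tool_pos: [515.4, -18.2, 272.9]
tcp_rot: [0.866, -0.5, 0.0, -0.0]
contact_force: [0.0, -0.1, -1.1]
width: 16.3
```

```bash
python3 -c "
from h import *
goto((515.8,-19.2,270),-60)
d=cam('wrist');crop(d,250,140,390,270,5,'w7z.png')
S=status.sense();M=R.from_quat(S['tcp_rot']).as_matrix();print(M[:,2])
P=(515.8,-19,178);print((proj(d,P)-[250,140]+.5)*5-.5)
s=cam('scene');crop(s,250,160,350,240,7,'sc7.png')
t=cam('top');crop(t,255,90,375,220,4.5,'top7.png')"
```

```text
at [515.4 -18.2 272.9] yaw -60.01 shift [0.0021 0.0003 0.0057] turn -0.0001
[ 1.00374270e-03 -3.82799141e-05 -9.99999496e-01]
[350.11594162 274.65389613]
```

View pics/w7z.png

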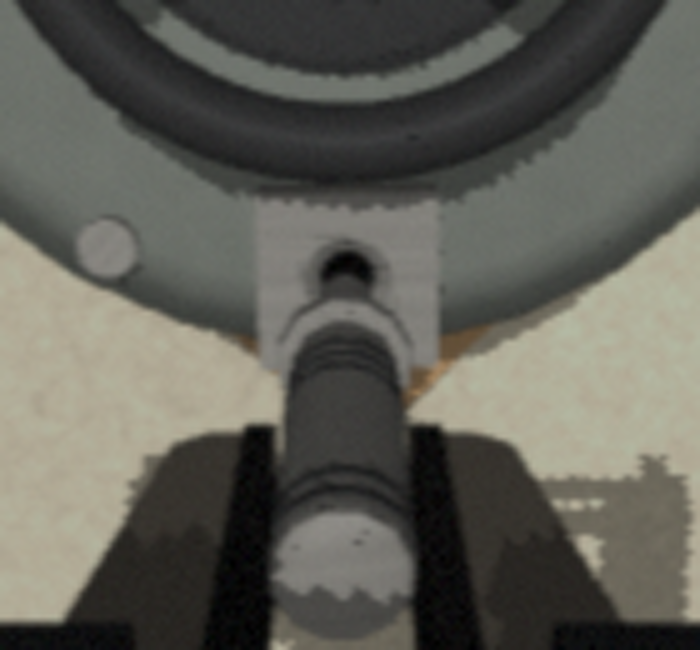

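View pics/sc7.png

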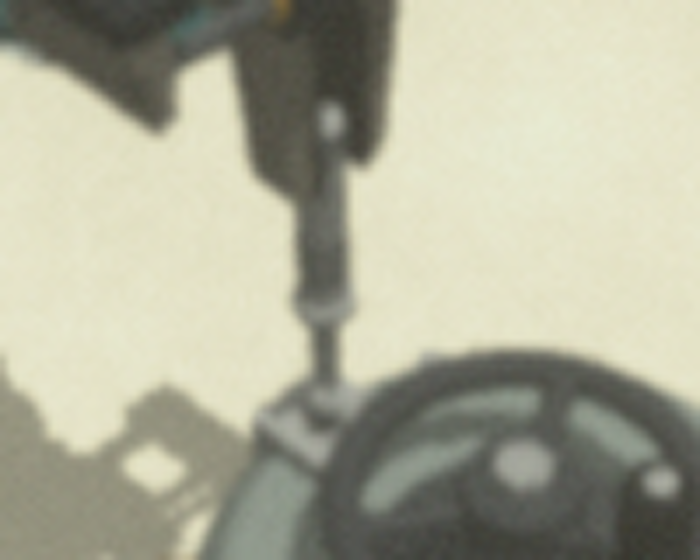

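>>> carry_out:
  moves:
    - [0,0.0012,0.0006,0.008,0]
    - [0,0.0012,0.0006,0.016,0]
    - [0,0.0012,0.0006,0.024,0]
    - [0,0.0012,0.0006,0.032,0]
    - [0,0.0012,0.0006,0.032,0]

```text
time_s: 17.5
tool_pos: [514.8, -19.0, 255.8]
tcp_rot: [0.866, -0.5, -0.001, 0.0]
contact_force: [-0.7, 0.4, -1.0]
width: 16.3
```

>>> carry_out:
  moves:
    - [0,0,0,0.004,0]
    - [0,0,0,0.008,0]
    - [0,0,0,0.008,0]

```text
time_s: 17.8
tool_pos: [515.1, -19.0, 252.3]
tcp_rot: [0.866, -0.5, -0.0, 0.0]
contact_force: [0.0, 0.4, -1.6]
width: 16.0
```

>>> carry_out:
  moves:
    - [0,0,0,0.006,0]
    - [0,0,0,0.012,0]
    - [0,0,0,0.018,0]
    - [0,0,0,0.024,0]
    - [0,0,0,0.03,0]
    - [0,0,0,0.03,0]

```text
time_s: 18.4
tool_pos: [514.9, -19.0, 237.0]
tcp_rot: [0.866, -0.5, -0.0, 0.0]
contact_force: [-0.4, -0.2, -2.2]
width: 15.8
```

```bash
python3 -c "
from h import *
st();goto((515.8,-18.8,219),-60)"
```

```text
t 18.4 r 90.5 ang -149.24 turned 331.89 yaw-err 179.23 push -0.03 radial 0.40 fz -2.25 w 15.79774561734908
at [514.9 -19.  237. ] yaw -60.01 shift [ 0.0006 -0.0017  0.036 ] turn -0.0002
```

>>> carry_out:
  moves:
    - [0,0,0,0.005,0]
    - [0,0,0,0.01,0]
    - [0,0,0,0.015,0]
    - [0,0,0,0.015,0]

```text
time_s: 18.8
tool_pos: [515.0, -19.0, 229.6]
tcp_rot: [0.866, -0.5, -0.0, 0.0]
contact_force: [-0.8, 0.6, -2.5]
width: 16.2
```

>>> carry_out:
  moves:
    - [0,0,0,0.004,0]
    - [0,0,0,0.008,0]
    - [0,0,0,0.008,0]

```text
time_s: 19.1
tool_pos: [515.1, -19.0, 225.7]
tcp_rot: [0.866, -0.5, -0.0, 0.0]
contact_force: [0.1, -0.4, -0.6]
width: 16.2
```

>>> carry_out:
  moves:
    - [0,0,0,0.004,0]
    - [0,0,0,0.008,0]
    - [0,0,0,0.01,0]
    - [0,0,0,0.01,0]

```text
time_s: 19.5
tool_pos: [515.2, -18.9, 220.8]
tcp_rot: [0.866, -0.5, -0.0, 0.0]
contact_force: [0.3, 1.2, -1.0]
width: 16.3
```

>>> carry_out:
  moves:
    - [0,0,0,0.002,0]
    - [0,0,0,0.003,0]
    - [0,0,0,0.003,0]

```text
time_s: 19.8
tool_pos: [515.2, -18.9, 219.5]
tcp_rot: [0.866, -0.5, -0.0, 0.0]
contact_force: [0.2, -0.4, -1.3]
width: 16.0
```

>>> carry_out:
  moves:
    - [0,0,0,0.002,0]
    - [0,0,0,0.003,0]
    - [0,0,0,0.003,0]

```text
time_s: 20.1
tool_pos: [515.5, -18.9, 218.6]
tcp_rot: [0.866, -0.5, 0.0, -0.0]
contact_force: [-1.2, 0.7, 4.2]
width: 16.3
```

```bash
python3 -c "
from h import *
st()
d=cam('wrist');crop(d,250,140,390,270,5,'w8z.png')
s=cam('scene');crop(s,250,160,350,240,7,'sc8.png')"
```

```text
t 20.1 r 89.9 ang -149.08 turned 331.73 yaw-err 179.07 push -1.26 radial 0.64 fz 4.20 w 16.2681476518784
```

View pics/sc8.png

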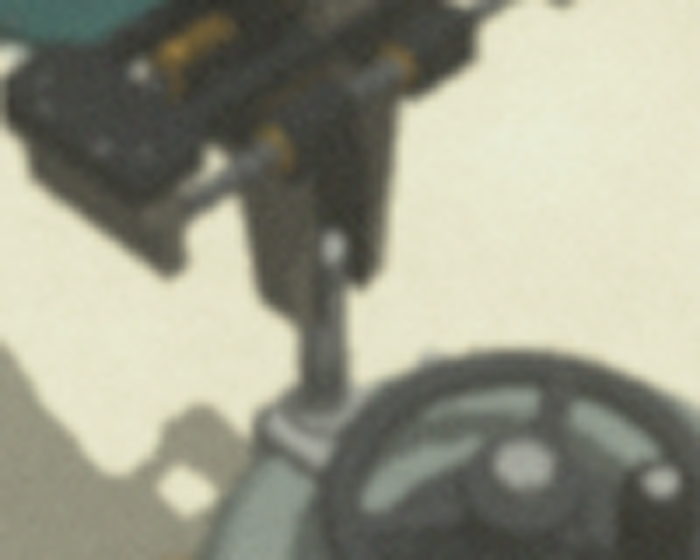

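View pics/w8z.png

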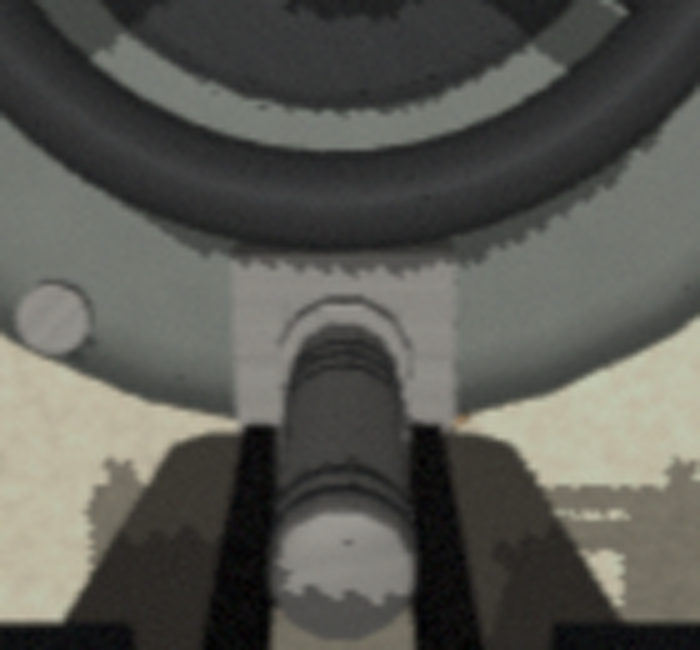

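>>> carry_out:
  moves:
    - [40,0,0,0,0]
    - [40,0,0,0,0]
    - [40,0,0,0,0]
    - [40,0,0,0,0]
    - [40,0,0,-0.03,0]
    - [40,0,0,-0.1,0]
    - [40,0,0,-0.2,0]
    - [40,0,0,-0.26,0]

```text
time_s: 21.0
tool_pos: [516.1, -18.8, 351.4]
tcp_rot: [0.866, -0.5, 0.002, -0.001]
contact_force: [1.0, 0.3, -0.6]
width: 36.8
```

>>> carry_out:
  moves:
    - [40,0.2,0.3,-0.04,0]
    - [40,0.2,0.3,-0.04,0]
    - [40,0.2,0.3,-0.04,0]
    - [40,0.2,0.3,-0.04,0]
    - [40,0.2,0.3,-0.04,0]
    - [40,0.2,0.3,-0.04,0]

```text
time_s: 21.6
tool_pos: [435.3, -180.5, 368.1]
tcp_rot: [0.866, -0.501, 0.0, -0.0]
contact_force: [-0.2, 0.0, 0.2]
width: 37.1
```

```bash
python3 -c "
from h import *
st()
s=cam('scene');crop(s,250,160,390,270,5,'sc9.png')
t=cam('top');crop(t,255,90,375,220,4.5,'top9.png')
P=np.array([515.9,-18.9,0])
for h in (262,184): print(h,((proj(s,P+[0,0,h])-[250,160]+.5)*5-.5).round(1),((proj(t,P+[0,0,h])-[255,90]+.5)*4.5-.5).round(1))
print('if 12mm high',((proj(s,P+[0,0,274])-[250,160]+.5)*5-.5).round(1))"
```

```text
t 21.6 r 260.7 ang -127.15 turned 309.80 yaw-err 157.07 push -0.16 radial 0.06 fz 0.25 w 37.077111607695784
262 [227.3 175. ] [355.3 360.2]
184 [231.4 290.3] [349.5 397. ]
if 12mm high [226.7 155.9]
```

View pics/sc9.png

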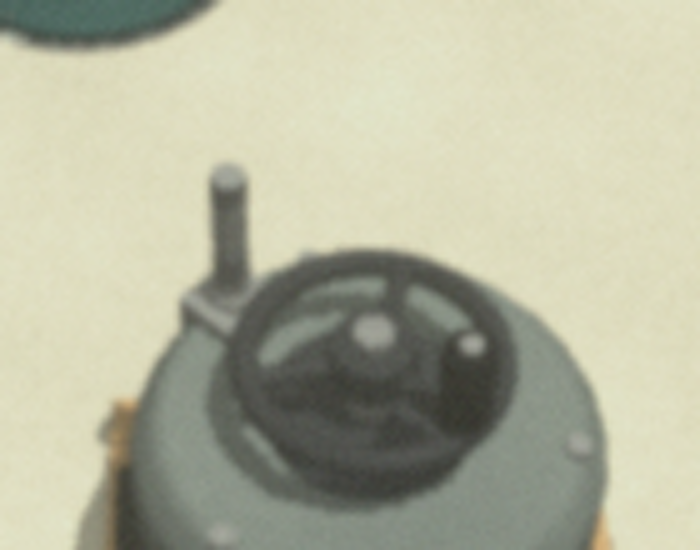

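View pics/top9.png

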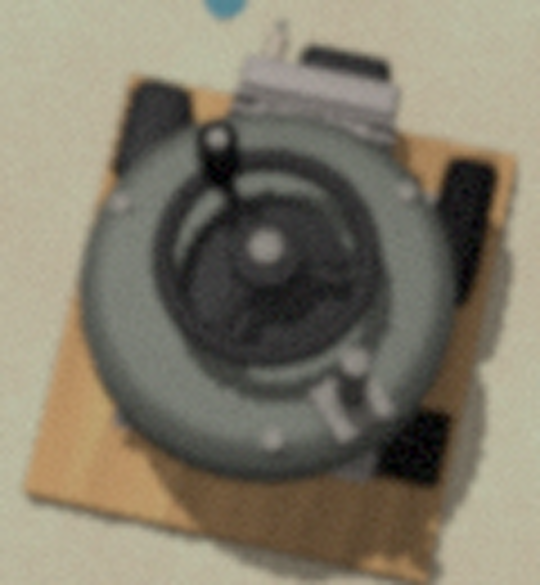

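>>> carry_out:
  moves:
    - [40,0,0,0,0]
    - [40,0,0,0,0]
    - [40,0,0,0,0]

```text
time_s: 22.0
tool_pos: [435.6, -179.9, 367.9]
tcp_rot: [0.866, -0.499, -0.0, 0.0]
contact_force: [-0.4, 0.4, -0.7]
width: 36.5
```

```bash
python3 -c "
from plant import sign_off
print(sign_off())"
```

```text
the job is handed in; nothing more can be done
None
```

The wheel is locked with the pin fully home in the bush, and I handed the job in at about 22 s. No verdict was reported.

- **Turning the wheel:** I turned it clockwise by its grip. The push was about 5.6 N at first, began to climb at roughly 95° of turn, peaked at about 13.7 N near 120° and was back to bare drag near 149°. I stopped at about 156°, took the load off and let go. The pictures afterwards showed the wheel standing still.
- **Placing the pin:** it went down through the bush with no force rise past the height where a missed slot would have stopped it. The collar then touched with about 4 N. After release, the scene picture has the pin upright, with its top within about 2 px of where a fully home pin should appear; one standing 12 mm high would be about 21 px off.
- **Where readings disagreed:**
  - The peak read below the 16 N you gave.
  - Stopping angle past dead centre: about 7° from the angle fit, and about 4° from the push still needed. Both are within the slot's 11°.
  - The tool's path put the grip at 53–54 mm from the shaft axis rather than 55 mm, so the hub estimate is about 1 mm off.
- **Bystanders:** I kept the arm well clear of the jar, cup and screwdriver but did not measure their positions again at the end.

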